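# Fit the tumbler's bayonet lid and hold it at half turn

## Robot

A 6-joint arm with a two-finger parallel gripper is mounted at the origin on the work surface. World frame = base frame: x ahead of the robot, y to its left, z up, the work surface at z = 0. Lengths are in m, angles in degrees, forces in N, time in s.
With the tool pointing down it reaches from about 0.4 to 0.825 m from the base axis. Payload 7 kg.
Tool frame: the origin (TCP) lies at the very end of the fingers, on their centre line; the grasp point (between the pads) lies 19 mm behind it; z points along the fingers, y is the direction in which the jaws open and shut (so a half turn about z gives the same grasp; the last joint's range is limited). The gripper opens to 88 mm and grips with 3 to 60 N. Pads are 19 mm wide; open, the fingers measure 130 mm over their backs; the gripper's body (78 mm by 193 mm) begins 47 mm behind the grasp point.
Start: joints at [85.033, 20.546, 0.682, 0, -70.136, -16.507], TCP at [0.247, 0.628, 0.227] pointing down, gripper open.
Joint ranges: [-176.03, 176.03], [-82.01, 121.73], [-58.28, 71.71], [-173.87, 95.51], [-174.79, -0.11], [-173.66, 173.66]. Speed limits (degrees/s): [136.94, 136.94, 172.46, 180, 180, 180].

## Interface

Orientations are given as [roll, pitch, yaw] about the fixed x, y, z axes, in that order (R = Rz(yaw) Ry(pitch) Rx(roll)).
In Python, from plant import ctrl, snapshot, workorder gives the robot as it stands. The module is installed in compiled form; this text tells all that it offers.
- The arm moves only by the shell command python3 -m creep 'ROWS'. ROWS is JSON, a list of rows, each a list of 5 numbers: the shift along the tool's x, y, z scaled (see below), then the turn about the tool's z scaled (see below), then the finger opening in mm, from 0 to 87.6. A call has exactly 8 rows; each row is the pose to reach, as a shift and turn from the pose commanded when the call began, along the tool's axes at that moment, turning the shorter way round; what a row does not reach only later rows make up. The controller multiplies each number of a shift by 0.1 m and each number of a turn by 180 degrees. A row lasts 1/12 s, in which the tool goes at most 41.7 mm and 7.16 degrees, less where a joint would pass 70% of its speed; a pose out of reach is approached as far as the arm can. A call with a number of a shift or a turn outside -1 to 1 is refused whole. A call with a gripper value outside its range is refused whole. The fingers move at their own pace and stop on an object; the grip force is fixed at half the most. Time passes only in rows, so rows that repeat a pose let the fingers close, or fill a call up. It gives the time, the measured TCP pose, the force and the opening at its end, in the units of the state.
- ctrl.get_obs(): the state, without advancing time (a new reading comes with each control period).
- snapshot(name): name is "scene" or "top" or "wrist"; returns a dict with "img" (420x560x3 uint8, blue, green, red), "camera_matrix" (3x3 intrinsics, pixels), "k1" (the pictures are not rectified: a ray, as slopes to the right and down, at radius r is drawn at 1 + k1 r^2 times it, then the intrinsics apply), "xyz" and "rotation" of the camera in the world. Camera axes: x right, y up, looking along -z (the intrinsics and any distortion apply to the point x, -y, -z); pixel columns grow to the right and rows downward; lengths in m; the calibration is good to about 2 mm. A picture is of the moment at which its call begins. There is no depth.
- workorder.close_job(): hands the job in, once; it reports no verdict.
The state is a dict: "clock": time; "joint_pos": joint angles; "qvel": joint speeds; "tau": joint torques, N m; "tool_pos": TCP position; "orientation": TCP orientation; "force": force on the tool from outside, world axes, zero at the start; "moment": the same for the moment, N m; "opening": finger opening in m.
Only numpy, scipy, OpenCV 4.12 (cv2) and the standard library are available. Lean on these libraries where they do the work, as an engineer would, in place of code of your own. Each camera call takes 0.05 s, during which the arm holds its last target.

## Task

The small deburring tumbler on the bench is loaded and needs a test jog: pick up its bayonet lid (the one with the straight bar grip and two lugs), lower it into the drum's collar with the lugs through the two gaps, and turn it clockwise against the spring to the long fin, half way to the lock. Do not let it reach the lock click, and finish while still gripping the lid and holding it there, since the spring turns it back when it is let go. Leave the other things on the bench where they are.

Things in the scene. Friction and masses are not known exactly. Their poses are not given: they have to be found in the camera images.
- tumbler: bench tumbler, fixed: grey housing 170 x 200 x 66 mm under an upright open steel drum, 120 mm outside diameter, rim 150 mm above the bench. Origin on the drum's axis at bench height, z up. The collar's two lug gaps (21 mm wide) lie at +x and -x of its frame, each between two short black fins on the rim
- collar (a point): centre of the drum's mouth, on its axis in the plane of the rim, axes as the tumbler's. Round it between the gaps run two inward ledges 6 mm thick with an 80 mm bore; below them the room is 100 mm across
- half_mark (a point): one of the two long black fins on the rim, 66 mm from the axis: half way, 0.64 rad (37 degrees) clockwise from a gap seen from above. The other lies opposite. Three short fins, 1.25 rad from the gap, mark the lock, where sprung balls snap into the lugs; they resist from about 1.0 rad on
- lid: bayonet lid, aluminium, 0.14 to 0.28 kg, loose, standing on its plug. Origin at the centre of the plug's underside, z up. Plug 74 mm across, z 0 to 18 mm; lugs at +x and -x, 16 mm wide, z 2.5 to 9.5 mm, reaching 47 mm from the axis; cap disc 104 mm across, z 18 to 26 mm. Seated, the cap lies on the rim, origin 132 mm above the bench on the drum's axis, and the lugs turn under the ledges with 2.5 mm to spare
- bar (a point): middle of the lid's straight bar grip, 46 mm above the lid's origin, same axes. The bar is 70 mm long along x (right over the lugs), 14 mm thick in y, from the cap's top at 26 mm to 62 mm, with flat parallel sides; a thin dark rib prolongs it to the cap's edge as a pointer. Lid and collar are the same after a half turn
- drive (a joint): sprung ring in the collar that the lugs push round, rad: 0 at rest, growing clockwise seen from above. It reads the seated lid's turn from the gaps less about 0.06 (play): 0.6 is half way, 1.2 the lock. When let go the spring turns ring and lid back: torque 0.06 N m at 0, 0.18 N m half way
- plain_lid: bystander, to be left alone: plain push-on lid that does not belong to this job: plain aluminium disc 104 mm across with a small round knob 32 mm across, 52 mm high, no lugs; origin at its underside
- wood_block: bystander, to be left alone: pale wooden block 70 x 90 x 55 mm with a dark round hole; origin at its underside
- hammer: bystander, to be left alone: hammer lying on the bench; origin at its underside
- jar: bystander, to be left alone: closed glass jar, 64 mm across, 85 mm high; origin at its underside
- angle_iron: bystander, to be left alone: offcut of steel angle 160 x 40 x 40 mm; origin at its underside
- brush: bystander, to be left alone: bench brush lying on the bench; origin at its underside
Not all that is in view belongs to the job. Leave any green or red look-alike of the lid alone.

How it is judged (in metres and radians):
On the way, in this order (a step that is already met when the one before it is completed fails the run):
1. the lid is lifted in the gripper (height (world z) of lid above 0.04 m and contact force between the fingers and lid above 1 N), for 0.1 s.
2. the lid sits in the collar, lugs through the gaps, not yet turned far (z of lid in the frame of tumbler between 0.128 and 0.136 m and horizontal distance between lid and tumbler below 0.006 m and angle between lid's own z axis and vertical below 0.08 rad and value of joint drive below 0.3 rad), for 0.1 s.
At the end, for the whole second after the job is handed in: the lid sits in the collar (within 4 mm of full depth, 6 mm of the axis, 0.08 rad of upright), turned so that the drive ring stands between 0.45 and 0.75 rad and at rest, the lid itself turned 0.45 to 0.87 rad from the gaps, and still gripped by the fingers (over 8 N) through the last second (z of lid in the frame of tumbler between 0.128 and 0.136 m and horizontal distance between lid and tumbler below 0.006 m and angle between lid's own z axis and vertical below 0.08 rad and value of joint drive between 0.45 and 0.75 rad and velocity of joint drive between -0.2 and 0.2 rad/s and angle between the x axis of lid and the x axis of tumbler, either way round between 0.45 and 0.87 rad and contact force between the fingers and lid above 8 N); the arm keeps its last pose, push and grip.
It fails at once if the lid is turned into the lock (ring beyond 1.0 rad) (value of joint drive above 1 rad).
It fails at once if a bystander is moved by more than 40 mm (distance of any of plain_lid, wood_block, hammer, jar, angle_iron, brush from where it was at the start of the episode above 0.04 m).
It also fails if it takes over 42 s, if anything falls off the work surface, if the arm or the gripper's body presses on something with over 40 N, if the wrist force passes 120 N, or if a joint passes its speed limit or range.

## Working session

There is one attempt and no reset: what is moved stays moved. The work goes in short steps, Python scripts to look and compute and a shell command to move; the robot and the scene stay as the last step left them, time stands still between calls to the robot, and variables do not carry over. Pictures are saved under pics/ and viewed, and the job is handed in when it is done.

```bash
mkdir -p pics; cat > h.py <<'E'
import numpy as np, cv2, json, pickle
from plant import ctrl, snapshot, workorder
def snap(name,tag):
    s=snapshot(name); cv2.imwrite(f'pics/{tag}.png',s['img']); pickle.dump(s,open(f'pics/{tag}.pkl','wb')); return s
def load(tag): return pickle.load(open(f'pics/{tag}.pkl','rb'))
def pix2z(s,u,v,z):
    K=np.array(s['camera_matrix']);k=s['k1']
    d=np.array([(u-K[0,2])/K[0,0],(v-K[1,2])/K[1,1]]);x=d.copy()
    for _ in range(30): x=d/(1+k*(x@x))
    ray=np.array(s['rotation'])@np.array([x[0],-x[1],-1]); p=np.array(s['xyz'])
    return p+ray*(z-p[2])/ray[2]
def proj(s,P):
    K=np.array(s['camera_matrix']);k=s['k1']
    c=np.array(s['rotation']).T@(np.array(P)-np.array(s['xyz']))
    x=np.array([c[0],-c[1]])/-c[2]; x=x*(1+k*(x@x)); return K[:2,:2]@x+K[:2,2]
E
python3 - <<'E'
from h import *
for n in ['scene','top','wrist']:
    s=snap(n,n+'0'); print(n,s['xyz'],np.round(s['rotation'],3).tolist(),s['k1'],np.array(s['camera_matrix']).tolist())
print(ctrl.get_obs())
E
```

```text
scene [1.56975612 0.46792279 0.89570186] [57.161, 0.397, 117.334] 0.04109919359123311 [[497.945760821331, 0.0, 285.10273169026516], [0.0, 497.945760821331, 206.30943548932282], [0.0, 0.0, 1.0]]
top [ 0.45246712 -0.07486504  1.10050354] [5.825, 0.694, -90.4] 0.020637506063607088 [[386.82933413583135, 0.0, 279.78568411750257], [0.0, 386.82933413583135, 211.8686121627842], [0.0, 0.0, 1.0]]
wrist [0.31305649 0.60238163 0.38397536] [-15.491, -0.08, -111.352] -0.014405743039091362 [[353.3453200044791, 0.0, 281.0170173884611], [0.0, 353.3453200044791, 210.88243320711], [0.0, 0.0, 1.0]]
{'clock': 0.15, 'joint_pos': array([ 8.50343857e+01,  2.05818690e+01,  6.45566944e-01, -1.39757953e-02,
       -7.01353687e+01, -1.65069279e+01]), 'qvel': array([-0.03886992, -0.07887564,  0.12825719,  0.02428085, -0.0743923 ,
        0.01855358]), 'tau': array([-6.72851329e-04, -5.83276570e+01,  2.93290508e+01,  7.00114042e+00,
        8.80940119e-03, -1.02956619e-04]), 'tool_pos': array([0.24698096, 0.62779648, 0.22583957]), 'orientation': array([ 1.79927550e+02, -7.76729207e-03, -2.14772945e+01]), 'force': array([ 0.1988379 , -0.79023808, -0.03682283]), 'moment': array([-0.0308737 ,  0.06119221,  0.01903313]), 'opening': 0.0875514950726919}
```

```bash
cat >> h.py <<'E'
from scipy.spatial.transform import Rotation as Rn
_fix=lambda s:{**s,'rotation':Rn.from_euler('xyz',s['rotation'],degrees=True).as_matrix()} if np.ndim(s['rotation'])==1 else s
_p,_q=pix2z,proj
def pix2z(s,*a): return _p(_fix(s),*a)
def proj(s,*a): return _q(_fix(s),*a)
E
```

```text
(no output)
```

View pics/top0.png

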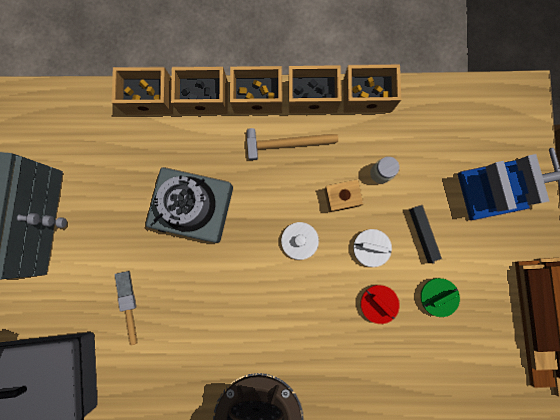

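View pics/scene0.png

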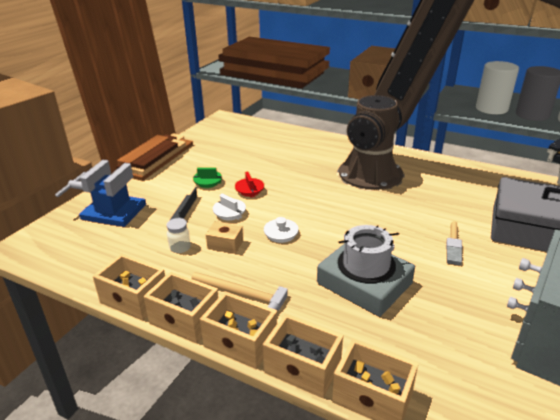

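View pics/wrist0.png

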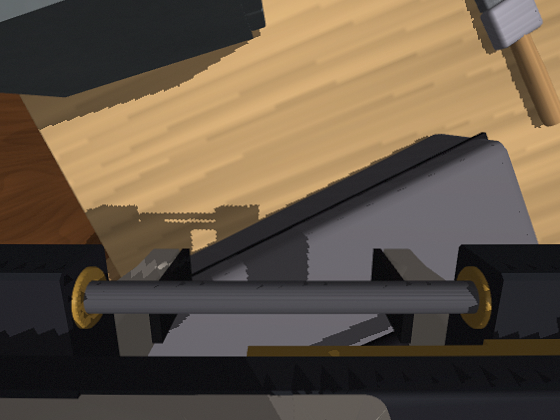

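```bash
python3 - <<'E'
from h import *
im=load('top0')['img']
a=cv2.resize(im[155:255,135:245],None,fx=5,fy=5,interpolation=cv2.INTER_CUBIC)
b=cv2.resize(im[215:280,335:410],None,fx=7,fy=7,interpolation=cv2.INTER_CUBIC)
cv2.imwrite('pics/a.png',a);cv2.imwrite('pics/b.png',b)
E
```

```text
(no output)
```

View pics/a.png

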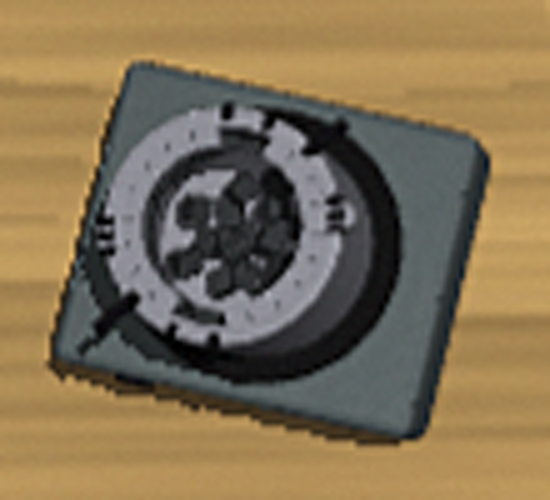

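View pics/b.png

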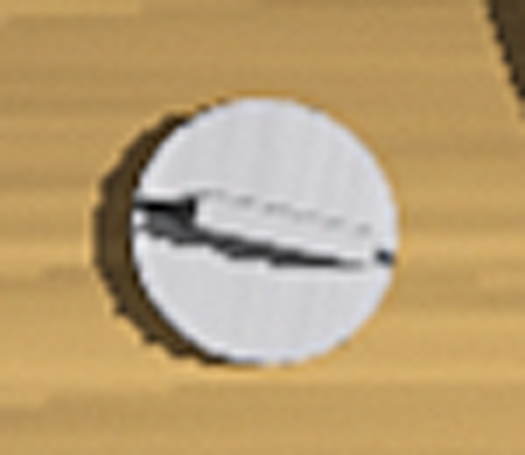

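```bash
python3 - <<'E'
from h import *
s=load('top0')
A=lambda x,y,z:pix2z(s,(x+.5)/5-.5+135,(y+.5)/5-.5+155,z)[:2]
B=lambda x,y,z:pix2z(s,(x+.5)/7-.5+335,(y+.5)/7-.5+215,z)[:2]
def circ(P):
    P=np.array(P);M=np.c_[2*P,np.ones(len(P))];q=np.linalg.lstsq(M,(P**2).sum(1),rcond=None)[0];return q[:2],np.sqrt(q[2]+q[:2]@q[:2])
c,r=circ([A(x,y,.15) for x,y in [(104,225),(135,145),(190,110),(230,103),(335,180),(350,235),(325,300),(250,343),(215,345)]]);print('drum',c,r)
for n,p in dict(g1=(248,118),g2=(193,336),h1=(330,135),h2=(110,315),l1=(336,213),l2=(107,235)).items():
    q=A(*p,.152);print(n,q,np.degrees(np.arctan2(*(q-c)[::-1])),np.hypot(*(q-c)))
c,r=circ([B(x,y,.026) for x,y in [(132,231),(265,98),(398,231),(265,364)]]);print('lid',c,r)
a,b=B(138,207,.028),B(388,257,.028);print(a,b,np.degrees(np.arctan2(*(b-a)[::-1])))
c,_=circ([B(x,y,.026) for x,y in [(132,231),(265,98),(398,231),(265,364)]])
a,b=B(193,205,.062),B(375,240,.062);print('bar low edge ang',np.degrees(np.arctan2(*(b-a)[::-1])))
o=ctrl.get_obs();print(o['tool_pos'],o['orientation'])
E
```

```text
drum [0.58235498 0.1839709 ] 0.06081362821858341
g1 [0.63557363 0.17347688] -11.15487068132343 0.05424341959906845
g2 [0.52688653 0.19863674] 165.18991392796727 0.057374519722467994
h1 [0.62664762 0.13248566] -49.29466224048689 0.06791589510686293
h2 [0.53760657 0.23978807] 128.7190189791278 0.07154003685301662
l1 [0.58744668 0.12898622] -84.70938007463475 0.0552199278897976
l2 [0.5773901  0.24228035] 94.86683315813715 0.05852044218820113
lid [ 0.46150394 -0.31706353] 0.05209231833046917
[ 0.47092601 -0.2672472 ] [ 0.45077748 -0.36430898] -101.72716976754617
bar low edge ang -101.30936449474444
[0.24698096 0.62779648 0.22583957] [ 1.79927550e+02 -7.76729207e-03 -2.14772945e+01]
```

```bash
cat >> h.py <<'E'
def plan(x,y,z,yaw):
    o=ctrl.get_obs();t=o['tool_pos'];w=o['orientation'][2]
    R=Rn.from_euler('xyz',o['orientation'],degrees=True).as_matrix()
    d=R.T@(np.array([x,y,z])-t); dy=(yaw-w+180)%360-180
    print('t',round(o['clock'],2),'at',np.round(t,4),'rpy',np.round(o['orientation'],2),'F',np.round(o['force'],1),'M',np.round(o['moment'],2),'open',round(o['opening'],4),'q',np.round(o['joint_pos'],1))
    print('row shift',np.round(d/.1,3),'turn (tool z, + = yaw decreasing)',round(-dy/180,4))
E
L() { :; }
python3 -m creep '[[0.125,0.125,0,0,87],[0.25,0.25,0,0,87],[0.375,0.375,0,0,87],[0.5,0.5,0,0,87],[0.625,0.625,0,0,87],[0.75,0.75,0,0,87],[0.875,0.875,0,0,87],[1,1,0,0,87]]'
python3 -m creep '[[0.125,0.125,0,0,87],[0.25,0.25,0,0,87],[0.375,0.375,0,0,87],[0.5,0.5,0,0,87],[0.625,0.625,0,0,87],[0.75,0.75,0,0,87],[0.875,0.875,0,0,87],[1,1,0,0,87]]'
python3 -m creep '[[0.125,0.125,0,0,87],[0.25,0.25,0,0,87],[0.375,0.375,0,0,87],[0.5,0.5,0,0,87],[0.625,0.625,0,0,87],[0.75,0.75,0,0,87],[0.875,0.875,0,0,87],[1,1,0,0,87]]'
python3 -m creep '[[0.125,0.125,0,0.01,87],[0.25,0.25,0,0.02,87],[0.375,0.375,0,0.03,87],[0.5,0.5,0,0.05,87],[0.625,0.625,0,0.07,87],[0.75,0.75,0,0.09,87],[0.875,0.875,0,0.11,87],[1,1,0,0.13,87]]'
python3 -c "
from h import *
plan(.4615,-.317,.2,-101.5)"
```

```text
clock: 0.82
tool_pos: [0.304, 0.4971, 0.2264]
orientation: [180.0, 0.0, -21.5]
force: [0.2, 0.8, -0.0]
opening: 0.0869
clock: 1.48
tool_pos: [0.3607, 0.3671, 0.2266]
orientation: [-180.0, -0.0, -21.5]
force: [-0.0, -0.3, 0.2]
opening: 0.087
clock: 2.15
tool_pos: [0.4169, 0.2374, 0.2266]
orientation: [-180.0, -0.0, -21.5]
force: [0.3, -0.2, -0.3]
opening: 0.0875
clock: 2.82
tool_pos: [0.4731, 0.1078, 0.2266]
orientation: [-180.0, -0.0, -45.1]
force: [0.0, 0.5, -0.2]
opening: 0.0869
t 2.82 at [0.4731 0.1078 0.2266] rpy [-179.99   -0.    -45.06] F [ 0.   0.5 -0.2] M [ 0.05 -0.02  0.03] open 0.0869 q [ 36.1   2.4 -22.5  -0.  -65.1   8.8]
row shift [2.925 3.082 0.266] turn (tool z, + = yaw decreasing) 0.3136
```

```bash

python3 -m creep '[[0.12,0.125,0,0,87],[0.24,0.25,0,0,87],[0.36,0.375,0,0,87],[0.48,0.5,0,0,87],[0.6,0.625,0,0,87],[0.72,0.75,0,0,87],[0.84,0.875,0,0,87],[0.96,1,0,0,87]]'
python3 -m creep '[[0.12,0.125,0,0.03,87],[0.24,0.25,0,0.06,87],[0.36,0.375,0,0.1,87],[0.48,0.5,0,0.14,87],[0.6,0.625,0,0.18,87],[0.72,0.75,0,0.22,87],[0.84,0.875,0,0.27,87],[0.96,1,0,0.31,87]]'
python3 - <<'E'
from h import *
snap('wrist','w1');plan(.4615,-.317,.2,-101.5)
E
```

```text
clock: 3.48
tool_pos: [0.4699, -0.0308, 0.2266]
orientation: [-180.0, -0.0, -44.9]
force: [-0.3, 0.3, 0.4]
opening: 0.0868
clock: 4.15
tool_pos: [0.4672, -0.1693, 0.2266]
orientation: [-180.0, 0.0, -99.0]
force: [-0.0, 0.1, -0.8]
opening: 0.0871
t 4.2 at [ 0.4671 -0.1711  0.2265] rpy [ 1.7998e+02 -4.0000e-02 -9.9560e+01] F [ 1.1 -1.7  0.4] M [-0.3  -0.06  0.  ] open 0.0871 q [  2.6   3.7 -21.2   0.  -65.2 -12.2]
row shift [ 1.448 -0.187  0.266] turn (tool z, + = yaw decreasing) 0.0108
```

View pics/w1.png

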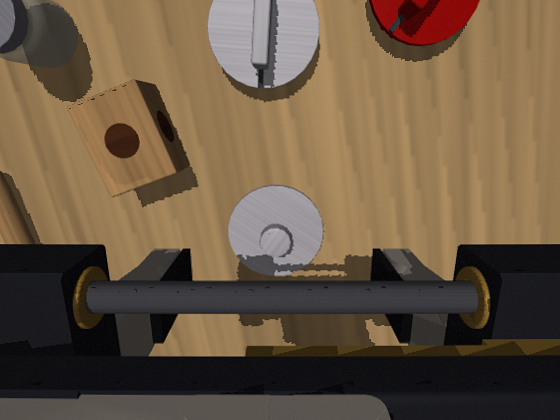

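```bash

python3 -m creep '[[0.1,-0.03,0,0.002,87],[0.2,-0.06,0,0.004,87],[0.3,-0.1,0,0.006,87],[0.4,-0.14,0,0.008,87],[0.5,-0.19,0,0.01,87],[0.6,-0.19,0,0.01,87],[0.7,-0.19,0,0.01,87],[0.7,-0.19,0,0.01,87]]'
python3 - <<'E'
from h import *
s=snap('wrist','w2');plan(.4615,-.317,.2,-101.5)
cv2.imwrite('pics/w2c.png',cv2.resize(s['img'][0:260,150:410],None,fx=3,fy=3,interpolation=cv2.INTER_CUBIC)[:600])
E
```

```text
clock: 4.87
tool_pos: [0.4757, -0.2413, 0.2263]
orientation: [180.0, -0.0, -100.5]
force: [-0.6, 0.7, -0.3]
opening: 0.0873
t 4.92 at [ 0.4758 -0.2407  0.2263] rpy [ 179.97   -0.   -100.51] F [-0.4  0.4 -0.6] M [0.12 0.   0.01] open 0.0871 q [ -5.8   7.2 -17.2  -0.  -65.7  -4.7]
row shift [0.776 0.001 0.263] turn (tool z, + = yaw decreasing) 0.0055
```

View pics/w2c.png

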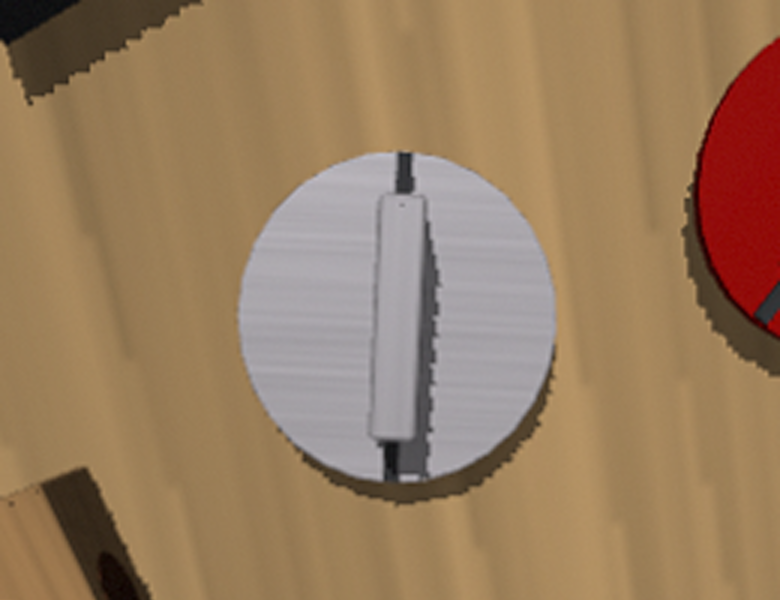

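```bash

python3 - <<'E'
from h import *
s=load('w2')
B=lambda x,y,z:pix2z(s,(x+.5)/3-.5+150,(y+.5)/3-.5,z)[:2]
P=np.array([B(*p,.026) for p in [(238,312),(556,315),(398,152),(395,481)]])
c,r=cv2.minEnclosingCircle((P*1000).astype(np.float32));print(c,r)
a=B(391,480,.026);b=B(404.5,154,.026);print('rib',a,b,(a+b)/2,np.degrees(np.arctan2(*(b-a)[::-1])))
Q=np.array([B(*p,.062) for p in [(380,195),(426,198),(369,439),(412,440)]]);print('bar',Q.mean(0))
a=Q[2:].mean(0);b=Q[:2].mean(0);print(np.degrees(np.arctan2(*(b-a)[::-1])),np.linalg.norm(b-a))
E
```

```text
(459.609130859375, -316.7389221191406) 51.64323806762695
rib [ 0.47079068 -0.26663074] [ 0.44825653 -0.36602045] [ 0.4595236 -0.3163256] -102.7744343195504
bar [ 0.45995359 -0.31633194]
-103.38562800962812 0.06835061922515583
```

```bash
python3 -c "
from h import *
plan(.46,-.3165,.1263,-102.8)"
python3 -m creep '[[0.11,0,0.12,0.003,50],[0.22,0,0.25,0.006,50],[0.33,0,0.38,0.01,50],[0.44,0.01,0.52,0.013,50],[0.55,0.015,0.66,0.013,50],[0.66,0.018,0.8,0.013,50],[0.77,0.018,0.9,0.013,50],[0.77,0.018,1,0.013,50]]'
python3 -c "
from h import *
plan(.46,-.3165,.031,-102.8)"
```

```text
t 4.92 at [ 0.4758 -0.2407  0.2263] rpy [ 179.97   -0.   -100.51] F [-0.4  0.4 -0.6] M [0.12 0.   0.01] open 0.0871 q [ -5.8   7.2 -17.2  -0.  -65.7  -4.7]
row shift [0.774 0.016 1.   ] turn (tool z, + = yaw decreasing) 0.0127
clock: 5.58
tool_pos: [0.4601, -0.3164, 0.1259]
orientation: [180.0, -0.0, -102.8]
force: [0.0, -0.4, -0.1]
opening: 0.0505
t 5.58 at [ 0.4601 -0.3164  0.1259] rpy [ 1.7998e+02 -1.0000e-02 -1.0282e+02] F [ 0.  -0.4 -0.1] M [ 0.06 -0.18 -0.02] open 0.0505 q [-14.4  14.7 -22.    0.  -53.3   1.6]
row shift [0.001 0.    0.949] turn (tool z, + = yaw decreasing) -0.0001
```

```bash

python3 -m creep '[[0,0,0.15,0,50],[0,0,0.3,0,50],[0,0,0.45,0,50],[0,0,0.6,0,50],[0,0,0.75,0,50],[0,0,0.85,0,50],[0,0,0.92,0,50],[0,0,0.945,0,40]]'
python3 -m creep '[[0,0,0,0,40],[0,0,0,0,20],[0,0,0,0,0],[0,0,0,0,0],[0,0,0,0,0],[0,0,0,0,0],[0,0,0,0,0],[0,0,0,0,0]]'
python3 -c "
from h import *
plan(.46,-.3165,.031,-102.8)"
```

```text
clock: 6.25
tool_pos: [0.4601, -0.3149, 0.0311]
orientation: [179.9, 0.0, -102.8]
force: [-1.0, -0.3, -0.1]
opening: 0.0473
clock: 6.92
tool_pos: [0.4607, -0.3153, 0.0326]
orientation: [-180.0, -0.0, -102.8]
force: [-0.6, 1.6, 4.7]
opening: 0.0136
t 6.92 at [ 0.4607 -0.3153  0.0326] rpy [-1.7996e+02 -1.0000e-02 -1.0278e+02] F [-0.6  1.6  4.7] M [ 0.52  0.16 -0.09] open 0.0136 q [-14.3  21.3 -27.5   0.  -41.2   1.5]
row shift [0.013 0.004 0.016] turn (tool z, + = yaw decreasing) 0.0001
```

```bash

python3 -m creep '[[0,0,-0.04,0,0],[0,0,-0.12,0,0],[0,0,-0.24,0,0],[0,0,-0.4,0,0],[0,0,-0.55,0,0],[0,0,-0.7,0,0],[0,0,-0.85,0,0],[0,0,-1,0,0]]'
python3 -m creep '[[0,0,-0.15,0,0],[0,0,-0.3,0,0],[0,0,-0.45,0,0],[0,0,-0.6,0,0],[0,0,-0.75,0,0],[0,0,-0.85,0,0],[0,0,-0.95,0,0],[0,0,-1,0,0]]'
python3 - <<'E'
from h import *
s=snap('wrist','w3');
plan(.5824,.184,.231,-13.3)
E
```

```text
clock: 7.58
tool_pos: [0.4601, -0.3151, 0.1332]
orientation: [180.0, 0.0, -102.8]
force: [-0.3, -0.4, -1.6]
opening: 0.0137
clock: 8.25
tool_pos: [0.4606, -0.3153, 0.2334]
orientation: [-179.9, -0.0, -102.8]
force: [0.4, -0.8, -2.1]
opening: 0.0141
t 8.3 at [ 0.4608 -0.3154  0.2338] rpy [-1.7989e+02 -2.0000e-02 -1.0278e+02] F [ 0.7 -0.3 -0.1] M [-0.01 -0.22  0.05] open 0.0141 q [-14.3   9.3 -13.7   0.  -66.9   1.5]
row shift [-5.14  -0.081  0.026] turn (tool z, + = yaw decreasing) -0.4971
```

View pics/w3.png

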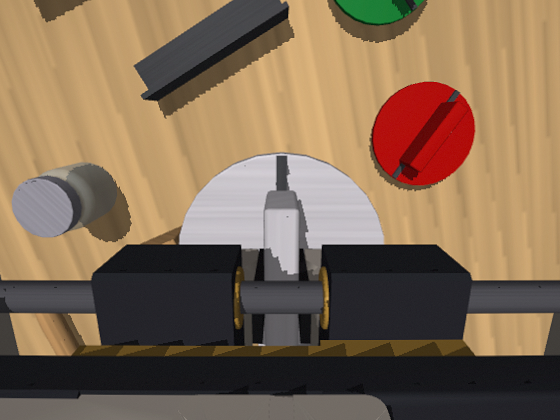

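```bash

python3 - <<'E'
from h import *
s=load('w3');o=ctrl.get_obs();t=o['tool_pos'];z=t[2]-.0326+.026
p=pix2z(s,282,153.5,z)[:2];a=np.radians(o['orientation'][2]);d=p-t[:2]
print('rib tip in tool',d@[np.cos(a),np.sin(a)],d@[np.sin(a),-np.cos(a)])
E
python3 -m creep '[[-0.12,0,0,-0.02,0],[-0.24,0,0,-0.05,0],[-0.36,0,0,-0.08,0],[-0.49,0,0,-0.11,0],[-0.62,0,0,-0.15,0],[-0.75,0,0,-0.18,0],[-0.87,0,0,-0.21,0],[-1,0,0,-0.25,0]]'
python3 -m creep '[[-0.12,-0.07,0,-0.03,0],[-0.24,-0.14,0,-0.06,0],[-0.36,-0.21,0,-0.09,0],[-0.49,-0.29,0,-0.12,0],[-0.62,-0.37,0,-0.15,0],[-0.75,-0.46,0,-0.19,0],[-0.87,-0.54,0,-0.22,0],[-1,-0.63,0,-0.25,0]]'
python3 -c "
from h import *
plan(.465,.21,.24,-13.3)"
```

```text
rib tip in tool 0.053162839339240854 0.0017756737869191984
clock: 8.97
tool_pos: [0.4821, -0.217, 0.2312]
orientation: [179.9, 0.1, -57.6]
force: [-0.4, -0.4, -1.6]
opening: 0.0136
clock: 9.63
tool_pos: [0.482, -0.0988, 0.2313]
orientation: [180.0, 0.1, -12.6]
force: [0.0, 0.0, -1.9]
opening: 0.014
t 9.63 at [ 0.482  -0.0988  0.2313] rpy [ 1.7998e+02  8.0000e-02 -1.2550e+01] F [ 0.   0.  -1.9] M [-0.01 -0.03 -0.04] open 0.014 q [ 11.3   2.9 -21.3  -0.  -65.9  66.1]
row shift [-0.838 -2.977 -0.087] turn (tool z, + = yaw decreasing) 0.0041
```

```bash

python3 -m creep '[[-0.03,-0.12,-0.01,0,0],[-0.06,-0.24,-0.02,0,0],[-0.09,-0.36,-0.04,0,0],[-0.13,-0.49,-0.06,0,0],[-0.17,-0.62,-0.08,0,0],[-0.2,-0.75,-0.09,0,0],[-0.24,-0.87,-0.09,0,0],[-0.28,-1,-0.09,0,0]]'
python3 -m creep '[[-0.03,-0.12,0,0,0],[-0.06,-0.24,0,0,0],[-0.09,-0.36,0,0,0],[-0.13,-0.49,0,0,0],[-0.17,-0.62,0,0,0],[-0.2,-0.75,0,0,0],[-0.24,-0.87,0,0,0],[-0.28,-1,0,0.004,0]]'
python3 -m creep '[[-0.03,-0.12,0,0,0],[-0.06,-0.24,0,0,0],[-0.09,-0.36,0,0,0],[-0.13,-0.49,0,0,0],[-0.17,-0.62,0,0,0],[-0.2,-0.75,0,0,0],[-0.24,-0.87,0,0,0],[-0.28,-0.98,0,0,0]]'
python3 - <<'E'
from h import *
s=snap('wrist','w4');plan(.5824,.184,.231,-13.3)
cv2.imwrite('pics/w4b.png',s['img'])
E
```

```text
clock: 10.3
tool_pos: [0.4769, 0.0047, 0.2404]
orientation: [180.0, 0.1, -12.8]
force: [0.1, 0.5, -1.6]
opening: 0.0142
clock: 10.97
tool_pos: [0.4718, 0.1084, 0.2403]
orientation: [179.9, 0.1, -13.5]
force: [-0.6, 0.0, -0.8]
opening: 0.0138
clock: 11.63
tool_pos: [0.468, 0.2112, 0.241]
orientation: [180.0, 0.0, -13.5]
force: [0.4, 0.0, -1.7]
opening: 0.0139
t 11.68 at [0.4681 0.2126 0.2409] rpy [-179.97   -0.    -13.51] F [ 0.2  1.7 -1. ] M [ 0.37 -0.11 -0.02] open 0.0137 q [ 46.3   4.7 -18.   -0.  -67.2  30.2]
row shift [1.178 0.011 0.099] turn (tool z, + = yaw decreasing) -0.0011
```

View pics/w4.png

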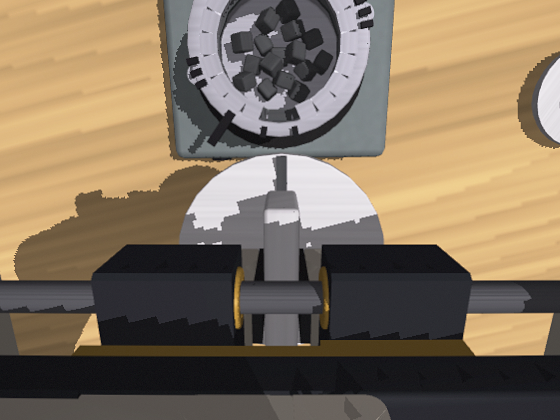

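```bash

python3 -m creep '[[-0.1,0,0,0,0],[-0.2,0,0,0,0],[-0.3,0,0,0,0],[-0.4,0,0,0,0],[-0.5,0,0,0,0],[-0.53,0,0,0,0],[-0.55,0,0,0,0],[-0.55,0,0,0,0]]'
python3 - <<'E'
from h import *
s=snap('wrist','w5');plan(.5824,.184,.231,-13.3)
cv2.imwrite('pics/w5c.png',cv2.resize(s['img'][0:200,160:420],None,fx=3,fy=3,interpolation=cv2.INTER_CUBIC))
E
```

```text
clock: 12.35
tool_pos: [0.4143, 0.2228, 0.2414]
orientation: [-180.0, -0.0, -13.5]
force: [0.1, 0.8, -2.1]
opening: 0.014
t 12.4 at [0.4146 0.2228 0.2413] rpy [-1.7997e+02 -2.0000e-02 -1.3520e+01] F [-0.4  0.2 -1.4] M [ 0.03 -0.03 -0.01] open 0.0142 q [ 52.3   0.3 -22.7   0.  -67.   24.2]
row shift [ 1.722 -0.015  0.104] turn (tool z, + = yaw decreasing) -0.0012
```

View pics/w5c.png

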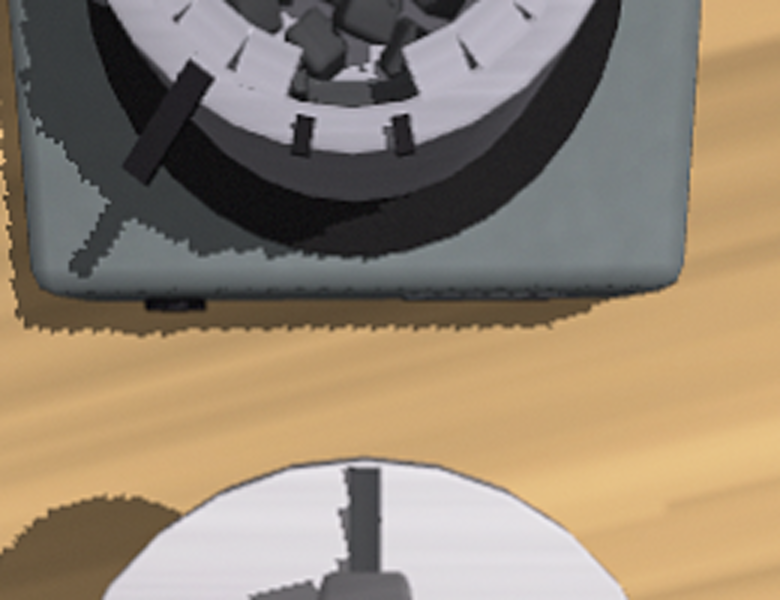

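```bash

python3 - <<'E'
from h import *
s=load('w4')
cv2.imwrite('pics/w4c.png',cv2.resize(s['img'][0:160,165:395],None,fx=3.4,fy=3.4,interpolation=cv2.INTER_CUBIC))
E
```

```text
(no output)
```

View pics/w4c.png

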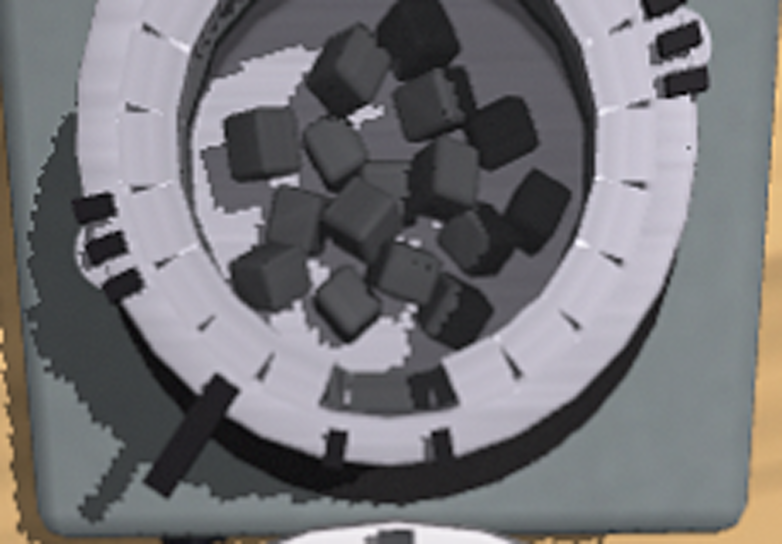

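```bash

python3 - <<'E'
from h import *
from scipy.optimize import least_squares
s=load('w4')
B=lambda x,y,z:pix2z(s,(x+.5)/3.4-.5+165,(y+.5)/3.4-.5,z)[:2]
def fit(pts,z,r):
    P=np.array([B(*p,z) for p in pts]); f=least_squares(lambda c:np.hypot(*(P-c).T)-r,[.58,.18]); g=least_squares(lambda c:np.hypot(*(P-c[:2]).T)-c[2],[.58,.18,r]); return f.x,np.round(f.fun*1e3,1),g.x
out=[(77,130),(80,60),(697,130),(690,200),(665,280),(620,345),(520,425),(385,465),(300,447),(150,345)]
c,e,g=fit(out,.15,.06);print(c,e,g)
inn=[(182,150),(598,130),(594,170)]
deg=lambda v:np.degrees(np.arctan2(v[1],v[0]))
for z in(.15,.155):
    l1=B(106,245,z);l2=B(678,40,z);print('lock mid',(l1+l2)/2,np.linalg.norm(l1-l2)/2,'yaw',deg(l2-l1)+71.6)
    print('gap',deg(c-B(389,446,z)),deg(c-B(391,405,z)),'long',deg(c-B(192,435,z))+36.7)
E
```

```text
[0.5814057  0.18642478] [-1.1 -0.8 -0.8 -0.5  0.1 -0.5 -0.7  0.8 -0.1  0. ] [0.58055295 0.18662645 0.05925275]
lock mid [0.58074431 0.18658301] 0.05748751357672002 yaw -13.527577004063772
gap -12.963032307275428 -12.407162855558228 long -12.415398742095803
lock mid [0.57986794 0.18675461] 0.056334187689484075 yaw -13.527577004063716
gap -12.933523068060753 -12.383195506485935 long -11.937212274362786
```

```bash

python3 -c "
from h import *
plan(.581,.186,.222,-13.1)
s=load('w3');z=.2338-.0066
import numpy as np
t=np.array([.4608,-.3154]);a=np.radians(-102.78)
print(proj(s,[*(t+.0532*np.array([np.cos(a),np.sin(a)])),z]))"
python3 -m creep '[[0.15,0,0,0,0],[0.3,0,0,0,0],[0.45,0,0,0,0],[0.6,0,0,0,0],[0.75,0,0.02,0,0],[0.85,0,0.03,0,0],[0.95,0,0.05,0,0],[1,0,0.05,0,0]]'
python3 -m creep '[[0.15,0,0.05,0,0],[0.3,0,0.1,0,0],[0.4,0,0.13,0,0],[0.5,0,0.13,0,0],[0.6,0,0.13,0,0],[0.68,-0.02,0.13,-0.002,0],[0.7,-0.03,0.13,-0.002,0],[0.7,-0.03,0.13,-0.002,0]]'
python3 - <<'E'
from h import *
s=snap('top','t1');q=snap('scene','s1');plan(.581,.186,.222,-13.1)
cv2.imwrite('pics/t1c.png',cv2.resize(s['img'][145:265,125:255],None,fx=5,fy=5,interpolation=cv2.INTER_CUBIC))
cv2.imwrite('pics/s1c.png',cv2.resize(q['img'][180:310,310:430],None,fx=5,fy=5,interpolation=cv2.INTER_CUBIC)[:600])
E
```

```text
t 12.4 at [0.4146 0.2228 0.2413] rpy [-1.7997e+02 -2.0000e-02 -1.3520e+01] F [-0.4  0.2 -1.4] M [ 0.03 -0.03 -0.01] open 0.0142 q [ 52.3   0.3 -22.7   0.  -67.   24.2]
row shift [ 1.704 -0.031  0.194] turn (tool z, + = yaw decreasing) -0.0023
[278.26196752 153.49029163]
clock: 13.07
tool_pos: [0.5127, 0.1987, 0.2352]
orientation: [179.9, 0.0, -13.6]
force: [-0.3, -0.1, -1.3]
opening: 0.0138
clock: 13.73
tool_pos: [0.5813, 0.1858, 0.223]
orientation: [180.0, 0.0, -13.2]
force: [0.1, -0.2, -1.2]
opening: 0.0138
t 13.83 at [0.5804 0.1859 0.2231] rpy [-1.800e+02  1.000e-02 -1.319e+01] F [ 0.7 -0.6 -1.8] M [-0.08  0.03 -0.01] open 0.0138 q [ 36.1  14.6  -8.3  -0.  -67.2  40.7]
row shift [ 0.005 -0.003  0.011] turn (tool z, + = yaw decreasing) -0.0005
```

View pics/t1c.png

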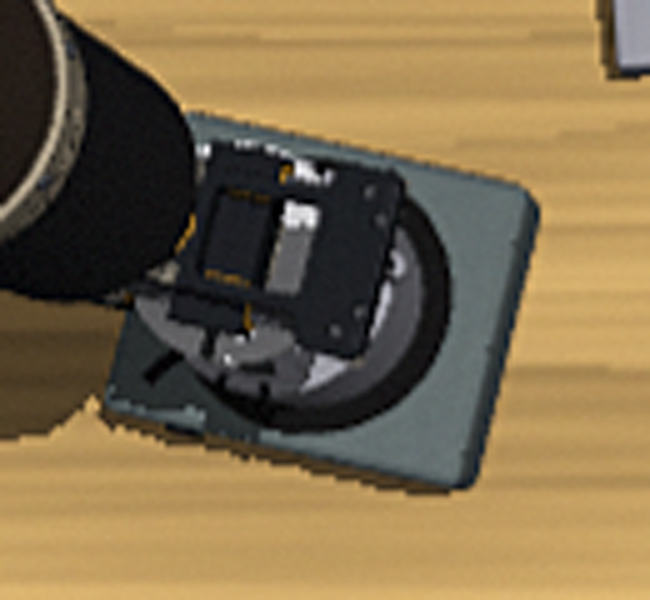

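View pics/s1c.png

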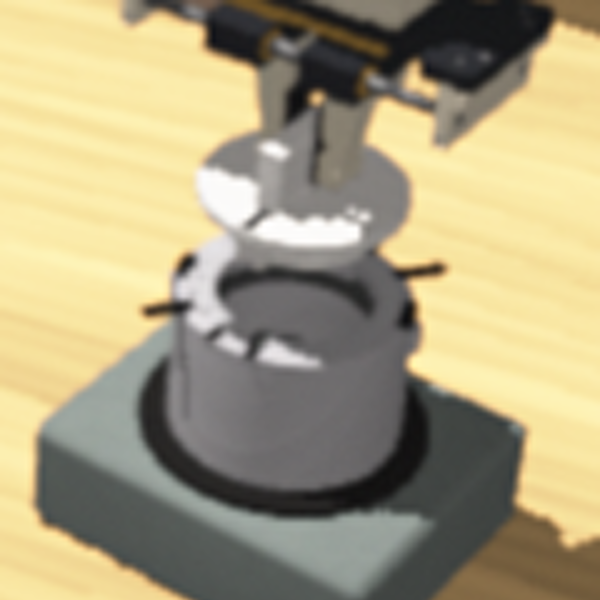

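```bash

python3 - <<'E'
from h import *
q=load('s1');x0,y0,f=310,180,5
im=cv2.resize(q['img'][180:310,310:430],None,fx=5,fy=5,interpolation=cv2.INTER_CUBIC)
def ring(c,z,r,col):
    pts=np.array([((proj(q,[c[0]+r*np.cos(a),c[1]+r*np.sin(a),z])+.5-[x0,y0])*f-.5) for a in np.linspace(0,6.283,200)])
    for p in pts: cv2.circle(im,tuple(int(round(v)) for v in p),0,col,-1)
o=ctrl.get_obs();t=o['tool_pos'];a=np.radians(-13.2);c=t[:2]+.0012*np.array([np.cos(a),np.sin(a)])
print(c)
ring(c,t[2]-.0066,.052,(0,0,255))
ring((.5818,.188),.15,.06,(0,255,0))
ring((.5824,.184),.15,.06,(255,0,0))
cv2.imwrite('pics/s1o.png',im[60:420,100:480] if 0 else cv2.resize(im[100:400,120:460],None,fx=2,fy=2,interpolation=cv2.INTER_NEAREST))
E
```

```text
[0.58158047 0.18557688]
```

View pics/s1o.png

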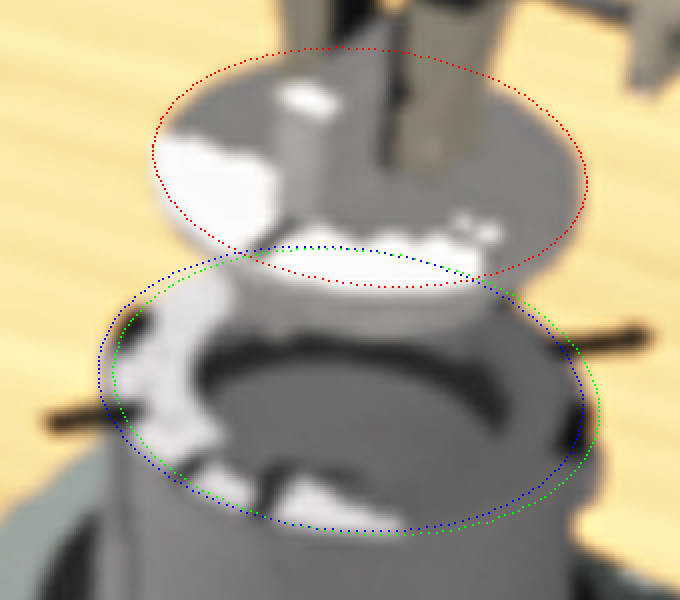

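```bash

python3 - <<'E'
from h import *
q=load('scene0');x0,y0,f=330,220,7
im=cv2.resize(q['img'][220:300,330:410],None,fx=f,fy=f,interpolation=cv2.INTER_CUBIC)
def ring(c,z,r,col):
    for a in np.linspace(0,6.283,250):
        p=(proj(q,[c[0]+r*np.cos(a),c[1]+r*np.sin(a),z])+.5-[x0,y0])*f-.5
        cv2.circle(im,tuple(int(round(v)) for v in p),0,col,-1)
for z in(.15,.12,.09):
    ring((.5818,.188),z,.06,(0,255,0)); ring((.5824,.184),z,.06,(255,0,0))
cv2.imwrite('pics/s0o.png',im)
E
```

```text
(no output)
```

View pics/s0o.png

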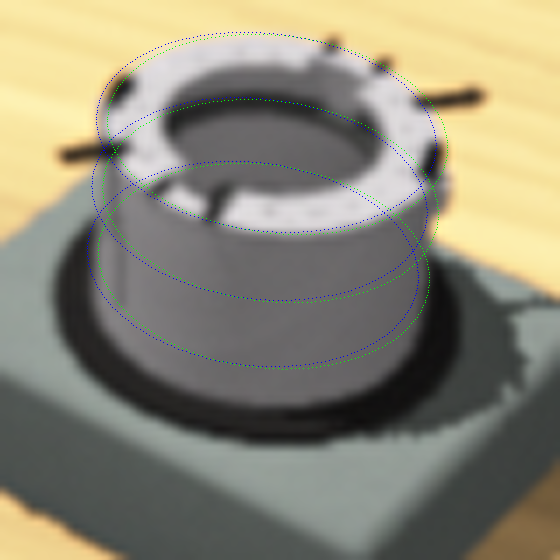

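```bash

python3 - <<'E'
from h import *
q=load('scene0');g=q['img'].astype(float)
def tang(c,r,z0,z1,row,side):
    # silhouette: envelope of rings -> extreme col at given row over cylinder surface
    A,Z=np.meshgrid(np.linspace(0,2*np.pi,721),np.linspace(z0,z1,61));A=A.ravel();Z=Z.ravel()
    P=np.array([proj(q,[c[0]+r*np.cos(a),c[1]+r*np.sin(a),z]) for a,z in zip(A[::1],Z)])
    return P
from numpy import gradient
for c in[(.5818,.186),(.5818,.188)]:
    P=tang(c,.06,.07,.15,0,0)
    for row in(252,256,260):
        m=abs(P[:,1]-row)<.5;print(c,row,P[m,0].min().round(2),P[m,0].max().round(2))
for row in(248,250,252,254,256,258,260,262):
    print(row,'L',g[row,340:350].sum(1).astype(int)//3,'R',g[row,387:397].sum(1).astype(int)//3)
E
```

```text
(0.5818, 0.186) 252 343.0 391.21
(0.5818, 0.186) 256 342.72 390.67
(0.5818, 0.186) 260 342.44 390.12
(0.5818, 0.188) 252 343.74 392.03
(0.5818, 0.188) 256 343.46 391.47
(0.5818, 0.188) 260 343.17 390.93
248 L [157 157 156 150 138 118 110 127 133 131] R [204 186 150 111  96 100 125 175 205 209]
250 L [155 152 142 130 123 114 106 121 130 131] R [115  97  93  92 105 138 176 206 216 217]
252 L [144 115  75  78 110 114 104 117 128 129] R [ 97  95  92  99 154 214 222 221 221 221]
254 L [ 78  46  43  79 117 128 116 111 125 128] R [ 97  94  91  95 126 174 200 212 216 218]
256 L [ 42  36  47  87 125 131 119 111 123 126] R [ 96  95  92  83  78 104 137 148 157 177]
258 L [ 37  38  50  89 125 131 119 111 124 127] R [95 94 90 76 42 28 45 61 71 87]
260 L [ 38  38  54  94 125 130 118 112 125 127] R [95 93 89 72 36 16 25 45 60 65]
262 L [ 37  38  52  91 124 130 119 111 125 128] R [94 92 85 61 29 17 16 25 44 62]
```

```bash

python3 - <<'E'
from h import *
q=load('s1');g=q['img'].astype(float)
t=np.array([.5804,.1859,.2231]);a=np.radians(-13.2);c=t[:2]+.0012*np.array([np.cos(a),np.sin(a)])
A,Z=np.meshgrid(np.linspace(0,2*np.pi,1441),np.linspace(t[2]-.0146,t[2]-.0066,17))
P=np.array([proj(q,[c[0]+.052*np.cos(x),c[1]+.052*np.sin(x),z]) for x,z in zip(A.ravel(),Z.ravel())])
for row in(212,214,216,218,220,222):
    m=abs(P[:,1]-row)<.4;print(row,P[m,0].min().round(2),P[m,0].max().round(2),'L',g[row,345:356].sum(1).astype(int)//3,'R',g[row,386:397].sum(1).astype(int)//3)
for col in(360,365,380,385):
    m=abs(P[:,0]-col)<.4;print(col,P[m,1].min().round(2),P[m,1].max().round(2),'B',g[224:238,col].sum(1).astype(int)//3,'T',g[200:215,col].sum(1).astype(int)//3)
E
```

```text
212 349.29 389.89 L [218 218 217 216 210 188 150 134 134 130 129] R [128 136 159 194 213 219 220 221 222 223 224]
214 348.87 391.27 L [216 218 218 221 236 245 240 234 234 210 180] R [128 127 126 132 154 191 212 215 214 215 215]
216 348.72 392.02 L [212 211 210 213 234 249 250 250 250 250 249] R [129 128 128 128 129 150 191 211 213 212 212]
218 348.67 392.18 L [217 217 215 215 223 241 249 250 250 250 249] R [128 128 127 127 127 143 188 218 220 219 218]
220 349.04 391.99 L [218 218 218 218 220 227 241 249 251 250 250] R [128 128 128 128 128 141 183 214 218 218 218]
222 350.04 391.73 L [215 214 214 214 213 211 205 218 238 247 250] R [129 127 128 126 130 159 201 215 216 216 216]
360 205.04 228.81 B [109 157 210 182 152 138 136 133 123  99  56  42  61  93] T [210 212 217 220 219 206 164 133 132 135 133 131 131 133 136]
365 204.37 230.17 B [250 251 251 246 199 153 145 141 126  75  43  53  82 105] T [122 122 122 120 117 119 125 134 182 239 245 207 166 156 156]
380 206.18 230.35 B [198 247 251 247 211 155 139 133 115 100  95  85  55  40] T [ 46  88 118 123 123 123 120 118 118 118 117 117 118 119 119]
385 208.31 228.86 B [129 129 133 137 135 128 120 105  97  98  99  98  97  94] T [163 188 203 212 217 219 218 218 215 191 148 130 128 128 128]
```

```bash

python3 -m creep '[[-0.002,-0.007,0.02,0,0],[-0.003,-0.014,0.05,0,0],[-0.003,-0.014,0.1,0,0],[-0.003,-0.014,0.13,0,0],[-0.003,-0.014,0.15,0,0],[-0.003,-0.014,0.16,0,0],[-0.003,-0.014,0.16,0,0],[-0.003,-0.014,0.16,0,0]]'
python3 - <<'E'
from h import *
s=snap('wrist','w6');q=snap('scene','s2');plan(.5805,.1873,.2,-13.1)
cv2.imwrite('pics/w6c.png',cv2.resize(s['img'][0:270,140:420],None,fx=2.2,fy=2.2,interpolation=cv2.INTER_CUBIC))
cv2.imwrite('pics/s2c.png',cv2.resize(q['img'][195:285,320:430],None,fx=6,fy=6,interpolation=cv2.INTER_CUBIC))
E
```

```text
clock: 14.5
tool_pos: [0.5807, 0.1872, 0.2071]
orientation: [180.0, -0.0, -13.2]
force: [1.1, 0.6, -1.0]
opening: 0.0136
t 14.6 at [0.5808 0.1872 0.2072] rpy [-1.7999e+02 -1.0000e-02 -1.3190e+01] F [ 0.4 -0.1 -2.2] M [ 0.01 -0.   -0.02] open 0.0139 q [ 36.2  15.2  -9.5   0.  -65.2  40.6]
row shift [-0.003 -0.     0.072] turn (tool z, + = yaw decreasing) -0.0005
```

View pics/w6c.png

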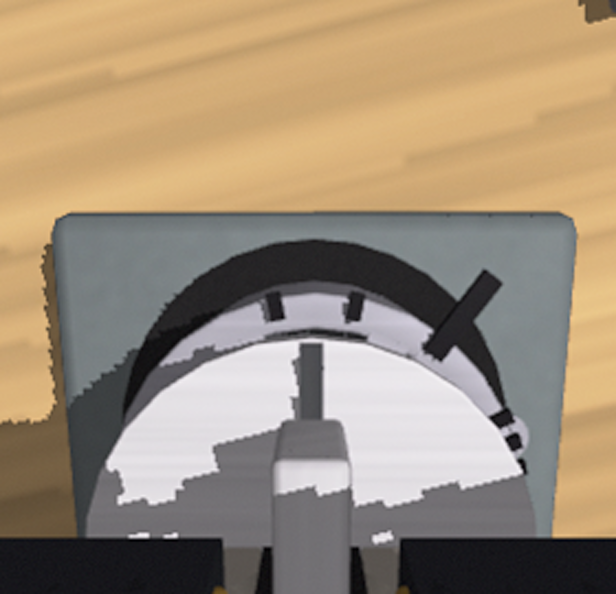

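View pics/s2c.png

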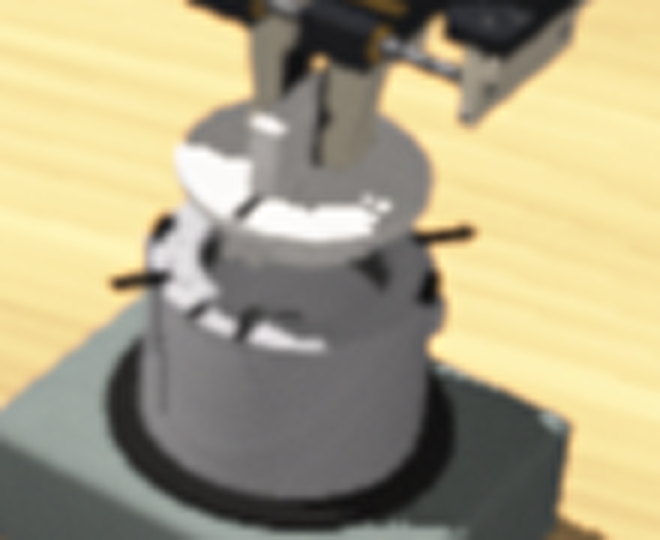

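```bash

python3 - <<'E'
from h import *
s=load('w6');o=ctrl.get_obs();t=o['tool_pos'];a=np.radians(o['orientation'][2])
B=lambda x,y,z:pix2z(s,(x+.5)/2.2-.5+140,(y+.5)/2.2-.5,z)[:2]
def T(p): d=p-t[:2]; return np.round(1e3*np.array([d@[np.cos(a),np.sin(a)],d@[np.sin(a),-np.cos(a)]]),1)
print('rib tip',T(B(311.5,342,t[2]-.0066)),'rib base',T(B(311.5,420,t[2]-.0066)))
for p in[(314,282),(273,290),(355,292),(273,319),(355,320),(200,322),(440,318)]: 
  for z in(.15,.155): print(p,z,T(B(*p,z)))
print('long',T(B(492,278,.152)),T(B(436,355,.152)))
print('housing',T(B(55,214,.066)),T(B(577,214,.066)))
E
```

```text
rib tip [51.9 -0.3] rib base [35.1 -0.3]
(314, 282) 0.15 [62.2  0.4]
(314, 282) 0.155 [62.4  0.3]
(273, 290) 0.15 [ 60.1 -10.7]
(273, 290) 0.155 [ 60.4 -10.5]
(355, 292) 0.15 [59.6 11.5]
(355, 292) 0.155 [59.9 11.2]
(273, 319) 0.15 [ 52.4 -10.8]
(273, 319) 0.155 [ 52.8 -10.6]
(355, 320) 0.15 [52.1 11.6]
(355, 320) 0.155 [52.6 11.3]
(200, 322) 0.15 [ 51.5 -30.8]
(200, 322) 0.155 [ 52.  -30.1]
(440, 318) 0.15 [52.7 34.8]
(440, 318) 0.155 [53.2 34. ]
long [63.5 47.9] [42.9 33.9]
housing [ 83.2 -94.7] [83.7 97.4]
```

```bash

python3 -m creep '[[0.006,0.003,0.05,0,0],[0.012,0.006,0.1,0,0],[0.012,0.006,0.15,0,0],[0.012,0.006,0.19,0,0],[0.012,0.006,0.2,0,0],[0.012,0.006,0.22,0,0],[0.012,0.006,0.24,0,0],[0.012,0.006,0.25,0,0]]'
python3 -c "
from h import *
plan(.5819,.1865,.1646,-13.2)"
python3 -m creep '[[0,0,0.01,0,0],[0,0,0.02,0,0],[0,0,0.03,0,0],[0,0,0.04,0,0],[0,0,0.05,0,0],[0,0,0.05,0,0],[0,0,0.05,0,0],[0,0,0.05,0,0]]'
python3 -c "
from h import *
plan(.5819,.1865,.1646,-13.2)"
```

```text
clock: 15.27
tool_pos: [0.5816, 0.1863, 0.1818]
orientation: [180.0, 0.0, -13.2]
force: [-0.3, 0.3, -1.3]
opening: 0.0138
t 15.27 at [0.5816 0.1863 0.1818] rpy [ 1.7999e+02  1.0000e-02 -1.3180e+01] F [-0.3  0.3 -1.3] M [-0.04  0.04  0.02] open 0.0138 q [ 36.1  16.4 -11.4  -0.  -62.2  40.8]
row shift [ 0.002 -0.002  0.172] turn (tool z, + = yaw decreasing) 0.0001
clock: 15.93
tool_pos: [0.5814, 0.1863, 0.1767]
orientation: [180.0, 0.0, -13.2]
force: [-0.1, 0.7, -2.4]
opening: 0.0136
t 15.93 at [0.5814 0.1863 0.1767] rpy [ 1.7998e+02  3.0000e-02 -1.3190e+01] F [-0.1  0.7 -2.4] M [ 0.14  0.41 -0.02] open 0.0136 q [ 36.1  16.6 -11.8  -0.  -61.6  40.8]
row shift [ 0.004 -0.003  0.121] turn (tool z, + = yaw decreasing) 0.0
```

```bash

python3 -m creep '[[0,0,0.01,0,0],[0,0,0.02,0,0],[0,0,0.03,0,0],[0,0,0.04,0,0],[0,0,0.05,0,0],[0,0,0.06,0,0],[0,0,0.07,0,0],[0,0,0.07,0,0]]'
python3 -c "
from h import *
plan(.5819,.1865,.1646,-13.2)"
```

```text
clock: 16.6
tool_pos: [0.5815, 0.1863, 0.1698]
orientation: [180.0, 0.0, -13.2]
force: [-3.4, 0.5, -0.9]
opening: 0.0142
t 16.6 at [0.5815 0.1863 0.1698] rpy [ 1.7999e+02  2.0000e-02 -1.3190e+01] F [-3.4  0.5 -0.9] M [0.3  1.28 0.02] open 0.0142 q [ 36.1  16.9 -12.3  -0.  -60.8  40.8]
row shift [ 0.004 -0.003  0.052] turn (tool z, + = yaw decreasing) 0.0001
```

```bash

python3 -m creep '[[-0.004,0,0.01,0,0],[-0.008,0,0.02,0,0],[-0.008,0,0.03,0,0],[-0.008,0,0.035,0,0],[-0.008,0,0.04,0,0],[-0.008,0,0.045,0,0],[-0.008,0,0.052,0,0],[-0.008,0,0.054,0,0]]'
python3 -c "
from h import *
s=snap('wrist','w7')
snap('scene','s3')
plan(.5819,.1865,.1646,-13.2)"
```

```text
clock: 17.27
tool_pos: [0.581, 0.1865, 0.1646]
orientation: [180.0, -0.0, -13.2]
force: [-1.8, -0.5, -0.1]
opening: 0.0137
t 17.37 at [0.581  0.1865 0.1647] rpy [-1.800e+02 -1.000e-02 -1.318e+01] F [ 0.1  0.3 -2. ] M [-0.09  0.04  0.02] open 0.014 q [ 36.1  17.1 -12.8   0.  -60.1  40.7]
row shift [ 0.009 -0.002  0.001] turn (tool z, + = yaw decreasing) 0.0001
```

View pics/w7.png

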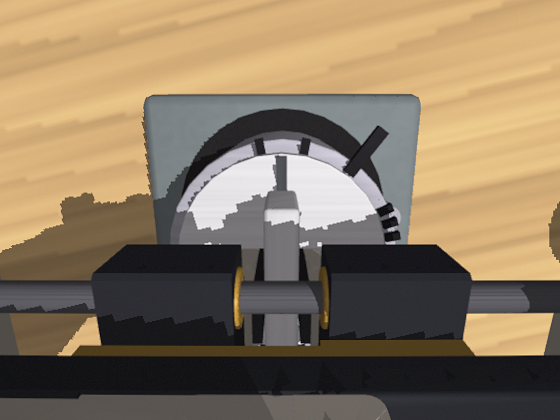

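```bash

python3 -m creep '[[0,0,0.005,0,0],[0,0,0.01,0,0],[0,0,0.01,0,0],[0,0,0.01,0,0],[0,0,0.01,0,0],[0,0,0.01,0,0],[0,0,0.01,0,0],[0,0,0.01,0,0]]'
python3 -c "
from h import *
plan(.5819,.1865,.1646,-13.2)"
```

```text
clock: 18.03
tool_pos: [0.581, 0.1865, 0.1646]
orientation: [-180.0, -0.0, -13.2]
force: [-2.3, -0.7, 5.6]
opening: 0.0141
t 18.03 at [0.581  0.1865 0.1646] rpy [-1.7998e+02 -4.0000e-02 -1.3170e+01] F [-2.3 -0.7  5.6] M [-0.11  1.11 -0.05] open 0.0141 q [ 36.1  17.1 -12.8   0.  -60.   40.7]
row shift [ 0.009 -0.002 -0.   ] turn (tool z, + = yaw decreasing) 0.0002
```

```bash

python3 -m creep '[[0,0,0,0.015,0],[0,0,0,0.03,0],[0,0,0,0.045,0],[0,0,0,0.06,0],[0,0,0,0.075,0],[0,0,0,0.09,0],[0,0,0,0.1,0],[0,0,0,0.1,0]]'
python3 -c "
from h import *
plan(.581,.1865,.1646,-51)
s=snap('wrist','w8')"
```

```text
clock: 18.7
tool_pos: [0.5811, 0.1865, 0.1646]
orientation: [-180.0, -0.0, -31.3]
force: [-2.4, -0.7, 6.3]
opening: 0.0136
t 18.7 at [0.5811 0.1865 0.1646] rpy [-1.7997e+02 -5.0000e-02 -3.1250e+01] F [-2.4 -0.7  6.3] M [-0.23  0.93  0.05] open 0.0136 q [ 36.1  17.1 -12.8   0.  -60.   22.6]
row shift [-0.001  0.001 -0.   ] turn (tool z, + = yaw decreasing) 0.1097
```

View pics/w8.png

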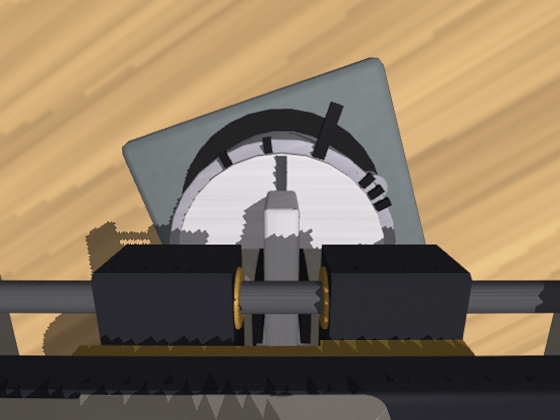

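```bash

python3 -m creep '[[0,0,0,0.015,0],[0,0,0,0.03,0],[0,0,0,0.045,0],[0,0,0,0.06,0],[0,0,0,0.075,0],[0,0,0,0.09,0],[0,0,0,0.1,0],[0,0,0,0.108,0]]'
python3 -m creep '[[0,0,0,0,0],[0,0,0,0,0],[0,0,0,0,0],[0,0,0,0,0],[0,0,0,0,0],[0,0,0,0,0],[0,0,0,0,0],[0,0,0,0,0]]'
python3 -c "
from h import *
plan(.581,.1865,.1646,-51)
s=snap('wrist','w9')
cv2.imwrite('pics/w9c.png',cv2.resize(s['img'][40:260,150:430],None,fx=2.7,fy=2.7,interpolation=cv2.INTER_CUBIC))"
```

```text
clock: 19.42
tool_pos: [0.581, 0.1863, 0.1645]
orientation: [-180.0, -0.0, -50.7]
force: [-3.7, -1.5, 6.5]
opening: 0.0138
clock: 20.08
tool_pos: [0.581, 0.1863, 0.1646]
orientation: [-180.0, -0.0, -50.6]
force: [-2.8, -1.6, 6.5]
opening: 0.0141
t 20.08 at [0.581  0.1863 0.1646] rpy [-1.7998e+02 -3.0000e-02 -5.0570e+01] F [-2.8 -1.6  6.5] M [-0.39  1.16  0.17] open 0.0141 q [ 36.1  17.1 -12.8   0.  -60.1   3.3]
row shift [-0.001 -0.001 -0.   ] turn (tool z, + = yaw decreasing) 0.0024
```

View pics/w9c.png

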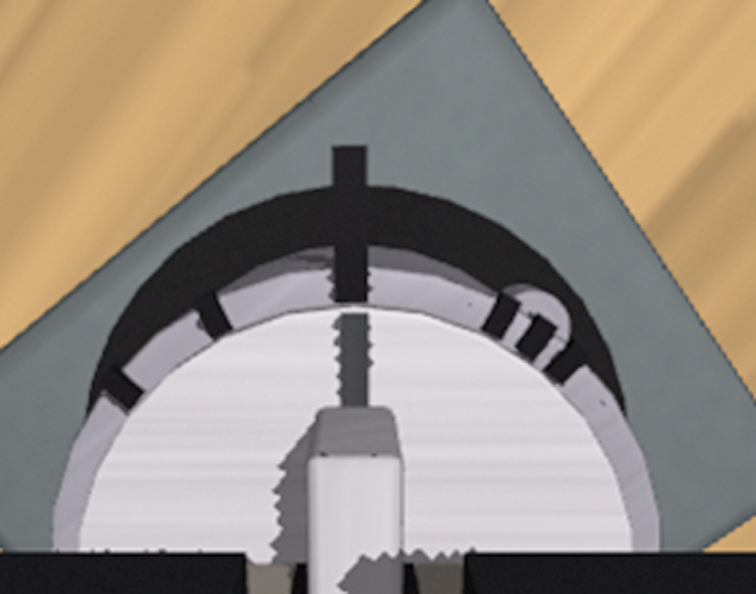

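```bash
python3 -c "
from h import *
print(workorder.close_job())
plan(.581,.1865,.1646,-51)"
```

```text
the job is handed in; nothing more can be done
None
the job is handed in; nothing more can be done
```

I picked up the bayonet lid by its bar and lowered it into the drum's collar with the lugs through the gaps. I then turned it about 37° clockwise to the long fin and handed the job in at about 20 s, with the lid still gripped.

**Last checks**
- **Turn:** the wrist picture showed the lid's pointer rib in line with the long fin, at pixel columns 353 and 350 of the enlarged view. The tool had turned 37.4° (0.65 rad) from where it seated the lid. That puts the ring near 0.6 rad, well short of the lock, but I had no direct reading of the ring.
- **Spring:** the moment about the vertical was 0.17 N m, close to the 0.18 N m given for half way.
- **Depth:** the lid touched down with the tool at 0.1646 m, as worked out for full depth. About 6.5 N of upward force stayed on the tool, so the lid was lightly pressed down.
- **Grip:** the fingers stood at 14 mm, the bar's thickness.

**What disagreed**
- **Drum position:** the top camera put the drum's centre 2.5 to 4 mm away from what the wrist and scene cameras gave. I set the final position from the lid and drum seen together in the wrist picture.
- **Lowering:** the lid rubbed once on the way down, with about 3 N sideways. I moved it back 0.8 mm and the force cleared.
- **Not checked:** I did not look again at the other things on the bench after the move. Their positions were not measured, though I saw no contact with them.

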